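# Seat the loose ball in the joint demonstrator and lock it

## Robot

A 6-joint arm with a two-finger parallel gripper is mounted at the origin on the work surface. World frame = base frame: x ahead of the robot, y to its left, z up, the work surface at z = 0. Lengths are in m, angles in degrees, forces in N, time in s.
With the tool pointing down it reaches from about 0.25 to 0.725 m from the base axis. Payload 9.7 kg.
Tool frame: the origin (TCP) lies at the very end of the fingers, on their centre line; the grasp point (between the pads) lies 19 mm behind it (bot.grip_depth is the distance from the TCP to the grasp point, in m); z points along the fingers, y is the direction in which the jaws open and shut (so a half turn about z gives the same grasp; the last joint's range is limited). The gripper opens to 85 mm and grips with 20 to 120 N. Pads are 22 mm wide; open, the fingers measure 114 mm over their backs; the gripper's body (76 mm by 85 mm) begins 54 mm behind the grasp point. The pads swing forward as they close: fully open they stand 13 mm farther back than shut.
Start: joints at [-70.76, 4.979, 10.078, 95.1, 0, 90], TCP at [0.181, -0.519, 0.231] pointing down, gripper open.
Joint ranges: [-179.16, 179.16], [-48.56, 103.87], [-65.8, 70.77], [-126.05, 130.52], [-82.76, 87.17], [-180, 180]. Speed limits (degrees/s): [127.2, 127.2, 147.25, 180, 180, 180].

## Interface

Orientations are given as [roll, pitch, yaw] about the fixed x, y, z axes, in that order (R = Rz(yaw) Ry(pitch) Rx(roll)).
In Python, from workcell import telemetry, optics, order, bot gives the robot as it stands. The module is installed in compiled form; this text tells all that it offers.
- The arm moves only by the shell command python3 -m inch 'ROWS' [FORCE]. ROWS is JSON, a list of rows, each a list of 7 numbers: the shift along the tool's x, y, z in m, then the turn, a rotation vector about the tool's x, y, z in rad, then the closure, from 0 (fully open) to 1 (shut). In form: [[tx, ty, tz, rx, ry, rz, grip], ...]. A call has 1 to 12 rows; each row is the pose to reach, as a shift and turn from the pose commanded when the call began, along the tool's axes at that moment; what a row does not reach only later rows make up. A row lasts 1/12 s, in which the tool goes at most 41.7 mm and 7.16 degrees, less where a joint would pass 70% of its speed; a pose out of reach is approached as far as the arm can. A call with a gripper value outside its range is refused whole. The fingers move at their own pace and stop on an object; FORCE is the grip in N (left out, the last holds). Time passes only in rows, so rows that repeat a pose let the fingers close. It gives the time, the measured TCP pose, the force and the opening at its end, in the units of the state.
- telemetry.get_obs(): the state, without advancing time (a new reading comes with each control period).
- optics.camera(name): name is "scene" or "top" or "wrist"; returns (picture, depth): 384x512x3 uint8, red, green, blue; 384x512 float32, m along the optical axis (not along the pixel's ray), 0 where there is no reading.
- optics.camera_info(name): a dict with "camera_matrix" (3x3 intrinsics, pixels), "xyz" and "attitude" of the camera in the world; the wrist camera has in their place "mount" (4x4, takes a point from camera to tool coordinates, whose origin is the TCP and whose axes are the flange's). Camera axes: x right, y down, z forward; pixel columns grow to the right and rows downward; lengths in m; the calibration is good to about 2 mm. A picture is of the moment at which its call begins: read the wrist's pose just before it. camera_info takes no time and is no camera call.
- order.job_done(): hands the job in, once; it reports no verdict.
The state is a dict: "time": time; "q": joint angles; "qd": joint speeds; "joint_efforts": joint torques, N m; "ee_pos": TCP position; "tcp_rot": TCP orientation; "wrist_force": force on the tool from outside, world axes, zero at the start; "torque": the same for the moment, N m; "opening": finger opening in m.
Only numpy, scipy, OpenCV 4.12 (cv2) and the standard library are available. Lean on these libraries where they do the work, as an engineer would, in place of code of your own. Each camera call takes 0.05 s, during which the arm holds its last target. There are 200 camera calls.

## Task

On the ball-and-socket joint demonstrator, roll the loose large white ball across the deck with gentle nudges, never lifting it, until it drops into the round pocket. Then push it straight down with closed fingers until its stiff cup bottoms out, and keep a firm 10 to 15 N on it for half a second (never over 18 N). Last, swing the keeper bar gently over the ball right to its stop, with no more than 25 N, let go, and leave the other things on the board and bench where they are.

Things in the scene. Friction and masses are not known exactly. Their poses are not given: they have to be found in the camera images.
- board: the demonstrator, a fixed grey board with a wooden rim. Origin at table level right under the pocket's centre; z up; x and y along its edges. The flat deck lies 30 mm above the origin and spans x -90..90 mm, y -110..170 mm; an 8 mm wide rim stands 8 mm above the deck. Four 6 mm high pins round (65, -85) mm hold the small ball.
- pocket (a point): centre of the 39 mm round hole, at deck height. In it sits a dished black cup, stiff (3 N moves it; it stays put). A ball that drops in centres itself, underside 4 to 18 mm below the deck. Pressed, it goes 5.5 to 11.5 mm further to a hard unseen stop that differs each time (underside 15.5 to 23.5 mm below the deck): feel for it, slowly; there the force climbs steeply.
- ball: the loose large ball, plain white plastic, 36 mm diameter, about 50 g. It starts on the deck on the board's +y side, 60 to 120 mm in y from the pocket. It rolls, but stops soon when no longer pushed. The body's origin lies on its surface and turns with it: use its centre.
- ball_center (a point): centre of the large ball, 18 mm above the deck while it lies on the deck
- keeper (a joint): angle of the keeper bar, rad: 0 = closed against its stop, lying from its pivot along the board's +x over the pocket; it grows clockwise seen from above, so at pi/2 the bar points along the board's -y. Starts 1.1 to 1.7 (open). Stays where left, stiff: about 1.5 N at the peg.
- pivot (a point): on the keeper's upright axis, at the bar's underside, 24 mm above the deck; at x -60 mm, y 0 on the board. The steel bar is 16 mm wide, 8 mm thick and runs to 111 mm from this axis. It clears a ball pressed home but can strike one that is not.
- peg (a point): centre of the top of the upright round peg on the bar, by which it is pushed: 14 mm diameter, 105 mm from the keeper's axis, standing 32 mm above the bar, its top 64 mm above the deck
- small_ball_center (a point): bystander: centre of a 24 mm white ball parked between four pins on the board
- thumb_nut: bystander: small aluminium thumb nut, 22 mm wide, 12 mm high, on the board's far corner
- forceps: bystander: steel forceps 130 mm long, flat on the bench beyond the board
- jar: bystander: glass jar with white lid, 60 mm wide, 85 mm high, beyond the board
- dish: bystander: shallow clear dish, 90 mm wide, 15 mm high, on the robot's right
- beaker: bystander: glass beaker, 72 mm wide, 90 mm high, on the robot's right
- bone: bystander: white bone model 155 mm long, 25 mm high, on the robot's left
Not all that is in view belongs to the job. Leave any brown or pink look-alike of the ball alone.

How it is judged:
By the outcome, as a careful person would: the job done as asked, in the order asked, and still so for the second after the job is handed in, with the robot touching nothing.
It also fails if it takes over 64 s, if anything falls off the work surface, if the arm or the gripper's body presses on something with over 40 N, if the wrist force passes 120 N, or if a joint passes its speed limit or range.

## Working session

There is one attempt and no reset: what is moved stays moved. The work goes in short steps, Python scripts to look and compute and a shell command to move; the robot and the scene stay as the last step left them, time stands still between calls to the robot, and variables do not carry over. Pictures are saved under pics/ and viewed, about 8 in all and at most 12, crops included, and the job is handed in when it is done.

```bash
mkdir -p pics; cat > h.py <<'E'
import numpy as np, cv2
from scipy.spatial.transform import Rotation as R
from workcell import telemetry, optics
def cam(name):
    o=telemetry.get_obs(); p,d=optics.camera(name); i=optics.camera_info(name)
    K=np.array(i["camera_matrix"])
    if name=="wrist":
        T=np.eye(4);T[:3,:3]=R.from_euler('xyz',o["tcp_rot"],degrees=True).as_matrix();T[:3,3]=o["ee_pos"];T=T@np.array(i["mount"])
    else:
        T=np.eye(4);T[:3,3]=i["xyz"]
        T[:3,:3]=R.from_euler('xyz',i["attitude"],degrees=True).as_matrix()
    return p,d,K,T
def save(n,p): cv2.imwrite(f"pics/{n}.png",p[...,::-1])
def xyz(u,v,d,K,T):
    return T[:3,:3]@(np.linalg.inv(K)@[u,v,1]*d)+T[:3,3]
def onz(u,v,z,K,T):
    r=T[:3,:3]@(np.linalg.inv(K)@[u,v,1]); return T[:3,3]+r*(z-T[2,3])/r[2]
E
python3 - <<'E'
from h import *
print(telemetry.get_obs())
for n in("scene","top"):
    p,d,K,T=cam(n); np.savez(n,p=p,d=d,K=K,T=T); save(n,p); print(n,K,T,optics.camera_info(n))
    
a=np.load("top.npz"); cv2.imwrite("pics/topb.png",cv2.resize(a["p"][...,::-1],(800,600),interpolation=cv2.INTER_CUBIC))
E
```

```text
{'time': 0.0, 'q': array([-7.07610739e+01,  5.01148637e+00,  1.00332789e+01,  9.51002875e+01,
       -1.68732177e-03,  8.99993469e+01]), 'qd': array([ 0.03752891,  0.06724847,  0.00310163, -0.04159481,  0.00744708,
       -0.06398705]), 'joint_efforts': array([-3.88644157e-04, -5.20388818e+01,  4.64800429e+01,  1.65509270e-02,
       -1.21849653e-04, -2.89072148e-05]), 'ee_pos': array([ 0.18114198, -0.51905871,  0.23056885]), 'tcp_rot': array([-1.79921505e+02,  1.68642539e-03,  1.92395816e+01]), 'wrist_force': array([ 0.56603925, -0.31331352, -0.18031312]), 'torque': array([-0.02985919,  0.01632545,  0.01255974]), 'opening': 0.08544836707865638}
scene [[394.45463159   0.         260.11816387]
 [  0.         394.45463159 195.52341101]
 [  0.           0.           1.        ]] [[-8.95571328e-01  3.86208235e-01 -2.20896348e-01  8.30567169e-01]
 [ 4.44917459e-01  7.78144304e-01 -4.43328204e-01  5.05790173e-01]
 [ 6.72232279e-04 -4.95312670e-01 -8.68714514e-01  1.05723268e+00]
 [ 0.00000000e+00  0.00000000e+00  0.00000000e+00  1.00000000e+00]] {'camera_matrix': array([[394.45463159,   0.
[... 179 characters left out ...]
, 'attitude': array([-1.50309622e+02, -3.85160754e-02,  1.53581936e+02])}
top [[454.47563086   0.         259.17781845]
 [  0.         454.47563086 194.79171088]
 [  0.           0.           1.        ]] [[-0.02761261 -0.98753731  0.15494389  0.40541277]
 [-0.9995448   0.02916163  0.00773286  0.00210143]
 [-0.0121549  -0.15465983 -0.98789301  1.20469724]
 [ 0.          0.          0.          1.        ]] {'camera_matrix': array([[454.47563086,   0.        , 259.17781845],
       [  0.        , 454.47563086, 194.79171088],
       [  0.        ,   0.        ,   1.        ]]), 'xyz': array([0.40541277, 0.00210143, 1.20469724]), 'attitude': array([-171.10226904,    0.69644163,  -91.58240405])}
```

View pics/topb.png

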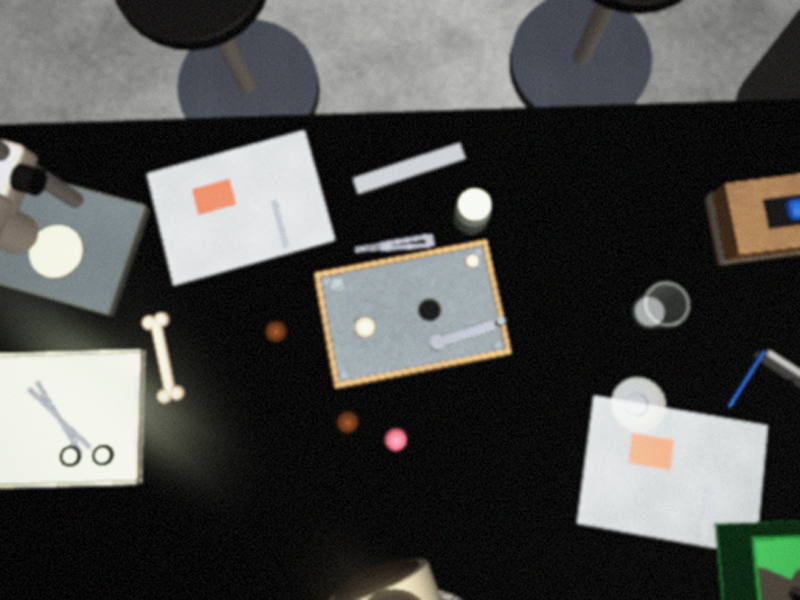

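View pics/scene.png

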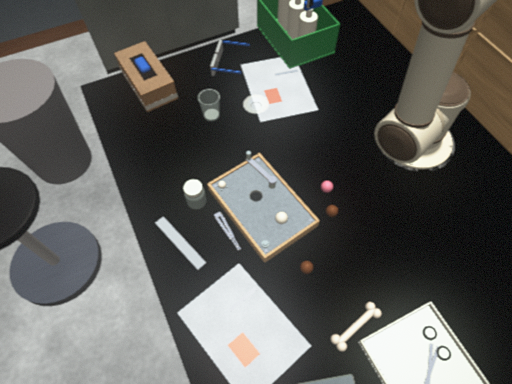

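The top view (800x600) shows the board with the loose white ball at (365,327), the pocket at (429,309), the keeper pivot at (437,342), the peg at (501,321), the small ball at (472,261) and the nut at (336,285). Two brown balls at (276,331) and (347,422) and a pink one at (396,440) are look-alikes off the board. The white ball on the deck on the +y side is the one I want. I'll confirm it in an enlarged crop.

```bash
python3 - <<'E'
from h import *
a=np.load("top.npz");p,d,K,T=[a[k] for k in "pdKT"]
c=p[145:255,195:335]; cv2.imwrite("pics/crop1.png",cv2.resize(c[...,::-1],None,fx=5.5,fy=5.5,interpolation=cv2.INTER_CUBIC))
s=.64
for n,u,v,z in [("ball",365,327,.048),("pocket",429,309,.03),("pivot",437,342,.062),("peg",501,321,.094),("c1",316,273,.038),("c2",487,241,.038),("c3",511,353,.038),("c4",337,387,.038),("small",472,261,.042)]:
    print(n,onz(u*s,v*s,z,K,T).round(4), xyz(u*s,v*s,d[int(v*s),int(u*s)],K,T).round(4))
E
```

```text
ball [0.5512 0.0778 0.048 ] [0.5491 0.0767 0.0643]
pocket [ 0.5806 -0.0287  0.03  ] [ 0.5825 -0.029   0.0177]
pivot [ 0.5216 -0.039   0.062 ] [ 0.5216 -0.039   0.0622]
peg [ 0.5486 -0.1397  0.094 ] [ 0.5488 -0.1398  0.0928]
c1 [0.646  0.1589 0.038 ] [0.6462 0.1591 0.037 ]
c2 [ 0.6923 -0.1299  0.038 ] [ 0.6924 -0.1299  0.0375]
c3 [ 0.5024 -0.1606  0.038 ] [ 0.5062 -0.167  -0.0077]
c4 [0.455  0.1261 0.038 ] [0.455  0.1263 0.0361]
small [ 0.6578 -0.1028  0.042 ] [ 0.6564 -0.1023  0.0483]
```

View pics/crop1.png

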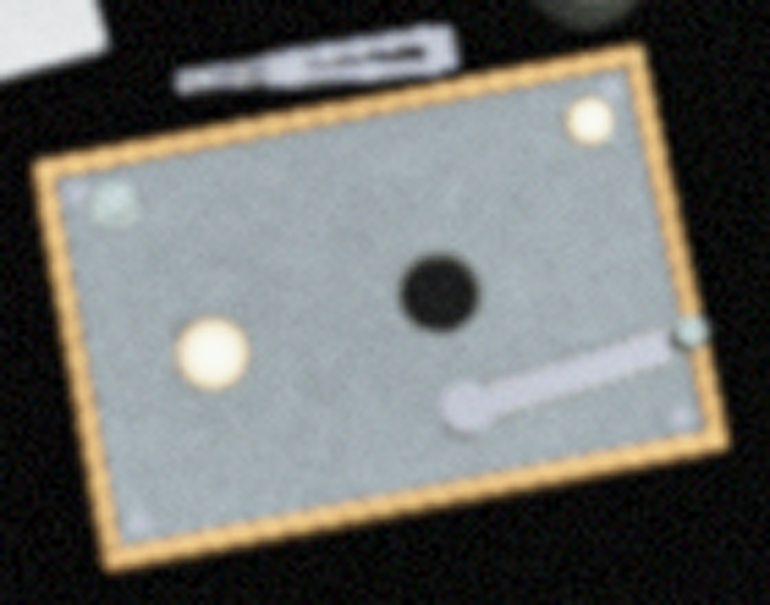

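The crop confirms the large white ball at (212,353), the pocket at (440,292), the pivot at (468,407) and the peg at (690,330). The measured heights and sizes fit the description. Next I move over the board with the jaws partly closed, so the finger gap cradles the ball.

```bash
python3 -m inch '[[0.273,-0.206,-0.02,0,0,-0.75,0.75],[0.273,-0.206,-0.02,0,0,-0.75,0.75],[0.273,-0.206,-0.02,0,0,-0.75,0.75],[0.273,-0.206,-0.02,0,0,-0.75,0.75],[0.273,-0.206,-0.02,0,0,-0.75,0.75],[0.273,-0.206,-0.02,0,0,-0.75,0.75],[0.273,-0.206,-0.02,0,0,-0.75,0.75],[0.273,-0.206,-0.02,0,0,-0.75,0.75],[0.273,-0.206,-0.02,0,0,-0.75,0.75],[0.273,-0.206,-0.02,0,0,-0.75,0.75]]'
python3 -c "
from h import *
o=telemetry.get_obs()
r=R.from_euler('xyz',o['tcp_rot'],degrees=True)
print(r.inv().apply(np.array([.56,.05,.25])-o['ee_pos']), 105.4-o['tcp_rot'][2],o['q'])"
```

```text
time: 0.93
ee_pos: [0.3723, -0.2327, 0.2513]
tcp_rot: [180.0, -0.0, 62.5]
wrist_force: [-0.4, 0.1, -0.7]
opening: 0.0218
[0.33746145 0.03573388 0.00138101] 42.93593367725623 [-3.20171811e+01 -9.59413761e+00 -1.77177103e+00  9.78211133e+01
  1.39743257e-02  8.55187531e+01]
```

```bash
python3 -m inch '[[0.337,0.036,0.001,0,0,-0.749,0.75],[0.337,0.036,0.001,0,0,-0.749,0.75],[0.337,0.036,0.001,0,0,-0.749,0.75],[0.337,0.036,0.001,0,0,-0.749,0.75],[0.337,0.036,0.001,0,0,-0.749,0.75],[0.337,0.036,0.001,0,0,-0.749,0.75],[0.337,0.036,0.001,0,0,-0.749,0.75],[0.337,0.036,0.001,0,0,-0.749,0.75],[0.337,0.036,0.001,0,0,-0.749,0.75],[0.337,0.036,0.001,0,0,-0.749,0.75],[0.337,0.036,0.001,0,0,-0.749,0.75]]'
python3 - <<'E'
from h import *
p,d,K,T=cam("wrist"); np.savez("w1",p=p,d=d,K=K,T=T); print(K,T.round(3))
cv2.imwrite("pics/w1.png",cv2.resize(p[...,::-1],(800,600),interpolation=cv2.INTER_CUBIC))
E
```

```text
time: 1.85
ee_pos: [0.5599, 0.0454, 0.2496]
tcp_rot: [-179.9, 0.0, 105.1]
wrist_force: [-0.1, -1.0, -0.3]
opening: 0.0213
[[265.8347942    0.         256.8132698 ]
 [  0.         265.8347942  188.75550575]
 [  0.           0.           1.        ]] [[ 0.966  0.246  0.084  0.54 ]
 [ 0.26  -0.912 -0.317  0.128]
 [-0.001  0.328 -0.945  0.392]
 [ 0.     0.     0.     1.   ]]
```

View pics/w1.png

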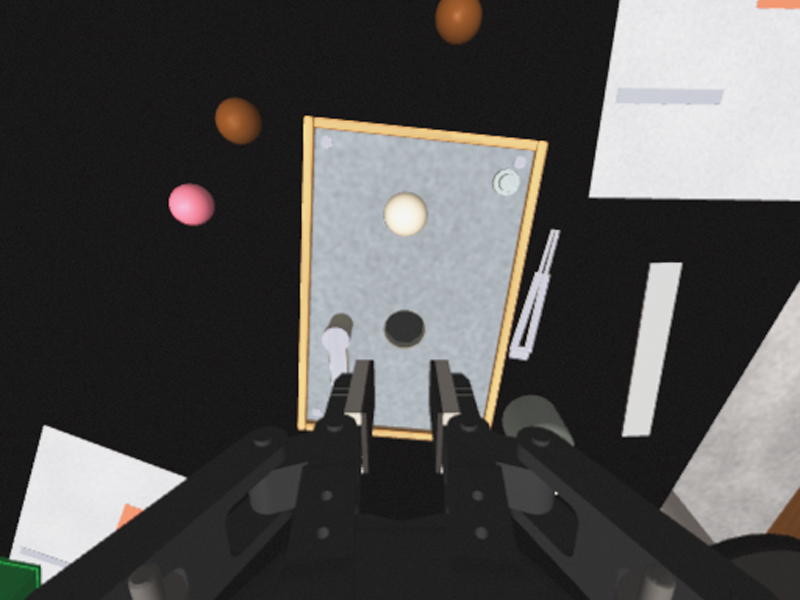

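The wrist view shows the ball at (406,214), the pocket at (404,327), the keeper hub at (336,340) and the nut at (507,182).

```bash
cat >> h.py <<'E'
def fitball(p,d,K,T,z,rad,near,r=.018):
    # centroid of white pixels near expected projection -> centre at height z
    Ti=np.linalg.inv(T); q=Ti[:3,:3]@near+Ti[:3,3]; q=K@q; u0,v0=q[:2]/q[2]
    v,u=np.mgrid[:384,:512]; g=p.astype(int)
    m=(np.hypot(u-u0,v-v0)<rad)&(g.min(2)>175)
    return u[m].mean(),v[m].mean(),m.sum()
E
python3 - <<'E'
from h import *
a=np.load("w1.npz");p,d,K,T=[a[k] for k in "pdKT"]
u,v,n=fitball(p,d,K,T,.048,25,np.array([.5512,.0778,.048])); print(u,v,n,"px zoomed",u/.64,v/.64)
b=onz(u,v,.048,K,T); print("ball",b)
g=p.astype(int).max(2); vv,uu=np.mgrid[:384,:512]
m=(np.hypot(uu-404*.64,vv-327*.64)<17)
print("dark", [ (t,uu[m&(g<t)].mean().round(1),vv[m&(g<t)].mean().round(1),(m&(g<t)).sum()) for t in(70,90,110)])
for U,V in[(404,328),(404,327)]: print("pocket",onz(U*.64,V*.64,.03,K,T))
for U,V in[(308,119),(546,143),(300,429)]: print("corner",onz(U*.64,V*.64,.038,K,T))
print("d ball",xyz(u,v,d[int(v),int(u)],K,T), "deck",xyz(260,170,d[170,260],K,T)[2])
E
```

```text
254.76644736842104 139.17434210526315 912 px zoomed 398.07257401315786 217.45990953947367
ball [0.55021514 0.07661788 0.048     ]
dark [(70, np.float64(258.4), np.float64(208.8), np.int64(360)), (90, np.float64(258.5), np.float64(209.9), np.int64(442)), (110, np.float64(258.4), np.float64(210.0), np.int64(457))]
pocket [ 0.58308146 -0.02542251  0.03      ]
pocket [ 0.58281071 -0.02442567  0.03      ]
corner [0.46219217 0.13115169 0.038     ]
corner [0.64962622 0.16324131 0.038     ]
corner [ 0.50929719 -0.15757928  0.038     ]
d ball [0.54970965 0.0790707  0.06454501] deck 0.028582860240945696
```

```bash
python3 -m inch '[[0.072,0.002,0.15,0,0,0,0.75],[0.072,0.002,0.15,0,0,0,0.75],[0.072,0.002,0.15,0,0,0,0.75],[0.072,0.002,0.15,0,0,0,0.75],[0.072,0.002,0.15,0,0,0,0.75],[0.072,0.002,0.15,0,0,0,0.75],[0.072,0.002,0.15,0,0,0,0.75],[0.072,0.002,0.15,0,0,0,0.75]]'
cat >> h.py <<'E'
def white(p,K,T,near,rad):
    Ti=np.linalg.inv(T); q=K@(Ti[:3,:3]@np.array(near)+Ti[:3,3]); u0,v0=q[:2]/q[2]
    v,u=np.mgrid[:384,:512]; g=p.astype(int)
    m=(np.hypot(u-u0,v-v0)<rad)&(g[...,0]-g[...,2]>8)&(g[...,0]>120)
    return u[m].mean(),v[m].mean(),m.sum()
E
python3 - <<'E'
from h import *
p,d,K,T=cam("wrist"); np.savez("w2",p=p,d=d,K=K,T=T); print(telemetry.get_obs()["ee_pos"])
cv2.imwrite("pics/w2.png",cv2.resize(p[...,::-1],(800,600),interpolation=cv2.INTER_CUBIC))
for f,r in(("w1",30),("w2",60),("top",14)):
    a=np.load(f+".npz"); 
    w=white(a["p"],a["K"],a["T"],[.554,.079,.048],r); print(f,w,onz(w[0],w[1],.048,a["K"],a["T"]))
E
```

```text
time: 2.57
ee_pos: [0.5448, 0.1154, 0.1033]
tcp_rot: [179.8, 0.0, 105.0]
wrist_force: [0.3, 1.0, -0.5]
opening: 0.0212
[0.54478305 0.11556707 0.10313164]
w1 (np.float64(259.42337164750955), np.float64(136.183908045977), np.int64(522)) [0.55500105 0.08185795 0.048     ]
w2 (np.float64(256.937074829932), np.float64(246.91666666666666), np.int64(1176)) [0.55622458 0.08051063 0.048     ]
top (np.float64(233.1726618705036), np.float64(208.63309352517985), np.int64(139)) [0.55286774 0.07885062 0.048     ]
```

View pics/w2.png

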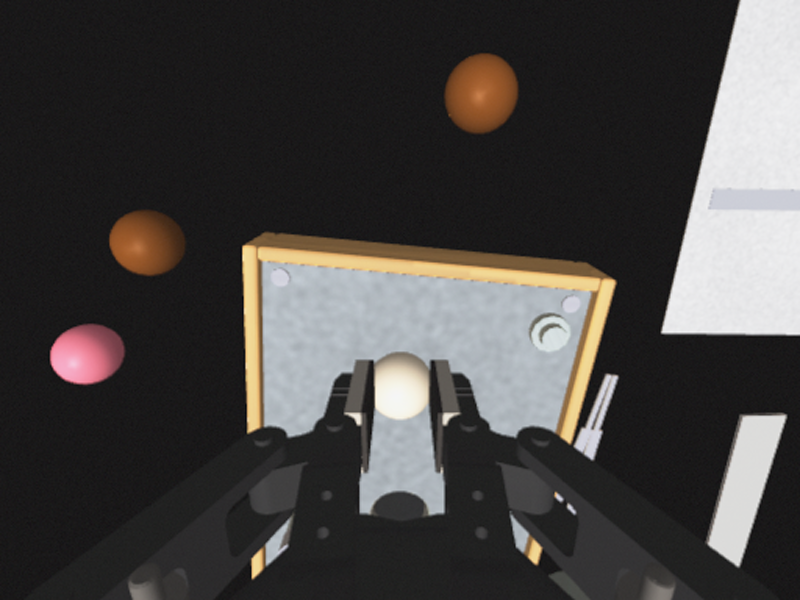

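The ball at (400,385), the pocket at (400,505) and the finger gap (366–437) lie on one line, so the push direction is set. I lower behind the ball and start a gentle push.

```bash
python3 -m inch '[[0,0,0.03,0,0,0,0.75],[0,0,0.06,0,0,0,0.75],[0,0,0.06,0,0,0,0.75],[0,0,0.06,0,0,0,0.75],[0,0,0.06,0,0,0,0.75],[-0.004,0,0.06,0,0,0,0.75],[-0.008,0,0.06,0,0,0,0.75],[-0.012,0,0.06,0,0,0,0.75],[-0.015,0,0.06,0,0,0,0.75],[-0.018,0,0.06,0,0,0,0.75],[-0.021,0,0.06,0,0,0,0.75],[-0.024,0,0.06,0,0,0,0.75]]'
python3 -m inch '[[-0.004,0,0,0,0,0,0.75],[-0.008,0,0,0,0,0,0.75],[-0.012,0,0,0,0,0,0.75],[-0.016,0,0,0,0,0,0.75],[-0.02,0,0,0,0,0,0.75],[-0.024,0,0,0,0,0,0.75],[-0.028,0,0,0,0,0,0.75],[-0.032,0,0,0,0,0,0.75],[-0.036,0,0,0,0,0,0.75],[-0.04,0,0,0,0,0,0.75]]'
python3 - <<'E'
from h import *
p,d,K,T=cam("wrist"); np.savez("w3",p=p,d=d,K=K,T=T)
cv2.imwrite("pics/w3.png",p[120:,100:420,::-1])
p,d,K,T=cam("top"); w=white(p,K,T,[.568,.03,.048],30);print(w,onz(w[0],w[1],.048,K,T))
E
```

```text
time: 3.62
ee_pos: [0.5495, 0.093, 0.0403]
tcp_rot: [-180.0, 0.0, 105.1]
wrist_force: [0.1, 0.7, 1.0]
opening: 0.0214
time: 4.45
ee_pos: [0.56, 0.0544, 0.0403]
tcp_rot: [-180.0, 0.0, 105.1]
wrist_force: [0.3, 0.4, 0.4]
opening: 0.0216
(np.float64(246.95026408450704), np.float64(202.72535211267606), np.int64(2272)) [0.56712897 0.04314081 0.048     ]
```

View pics/w3.png

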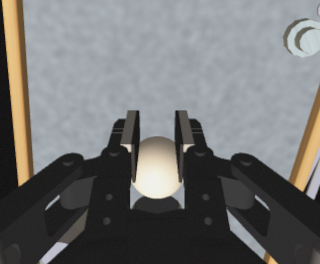

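The ball (crop 158,167) sits nested between the finger ends, just ahead of them. I continue toward the pocket more slowly.

```bash
python3 -m inch '[[-0.004,0,0,0,0,0,0.75],[-0.008,0,0,0,0,0,0.75],[-0.012,0,0,0,0,0,0.75],[-0.016,0,0,0,0,0,0.75],[-0.02,0,0,0,0,0,0.75],[-0.024,0,0,0,0,0,0.75],[-0.028,0,0,0,0,0,0.75],[-0.032,0,0,0,0,0,0.75],[-0.035,0,0,0,0,0,0.75],[-0.038,0,0,0,0,0,0.75],[-0.04,0,0,0,0,0,0.75],[-0.042,0,0,0,0,0,0.75]]'
python3 -m inch '[[-0.002,0,0,0,0,0,0.75],[-0.004,0,0,0,0,0,0.75],[-0.006,0,0,0,0,0,0.75],[-0.008,0,0,0,0,0,0.75],[-0.01,0,0,0,0,0,0.75],[-0.01,0,0,0,0,0,0.75]]'
python3 - <<'E'
from h import *
p,d,K,T=cam("wrist"); np.savez("w4",p=p,d=d,K=K,T=T)
a=p[180:330,180:340,::-1]
p,d,K,T=cam("scene"); b=p[130:280,190:350,::-1]
cv2.imwrite("pics/w4.png",cv2.resize(np.hstack([a,b]),None,fx=2.5,fy=2.5,interpolation=cv2.INTER_CUBIC))
E
```

```text
time: 5.55
ee_pos: [0.5709, 0.014, 0.0403]
tcp_rot: [-180.0, -0.0, 105.1]
wrist_force: [0.0, 0.1, -0.3]
opening: 0.0209
time: 6.05
ee_pos: [0.5736, 0.0043, 0.0403]
tcp_rot: [180.0, 0.0, 105.1]
wrist_force: [-0.7, 0.7, 0.3]
opening: 0.0213
```

View pics/w4.png

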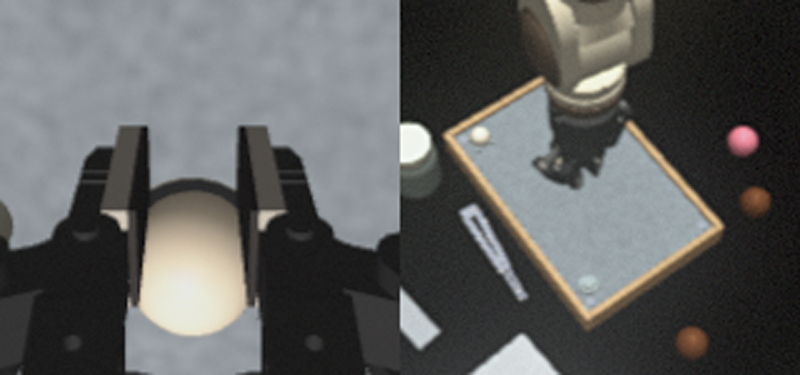

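A dark crescent now shows at the ball's back edge (left panel, 190,185), so it looks to be in the pocket. I back off, rise and check.

```bash
python3 -m inch '[[0.01,0,0,0,0,0,0.75],[0.025,0,0,0,0,0,0.75],[0.045,0,0,0,0,0,0.75],[0.065,0,-0.03,0,0,0,1],[0.075,0,-0.07,0,0,0,1],[0.075,0,-0.11,0,0,0,1],[0.075,0,-0.11,0,0,0,1],[0.075,0,-0.11,0,0,0,1],[0.075,0,-0.11,0,0,0,1],[0.075,0,-0.11,0,0,0,1]]'
python3 - <<'E'
from h import *
p,d,K,T=cam("wrist"); np.savez("w5",p=p,d=d,K=K,T=T)
cv2.imwrite("pics/w5.png",cv2.resize(p[150:340,130:390,::-1],None,fx=3,fy=3,interpolation=cv2.INTER_CUBIC))
print(telemetry.get_obs()["ee_pos"])
E
```

```text
time: 6.98
ee_pos: [0.5532, 0.0771, 0.1488]
tcp_rot: [-179.9, -0.0, 105.1]
wrist_force: [-0.7, 0.1, 0.4]
opening: -0.0006
[0.5531523  0.07698839 0.14869849]
```

View pics/w5.png

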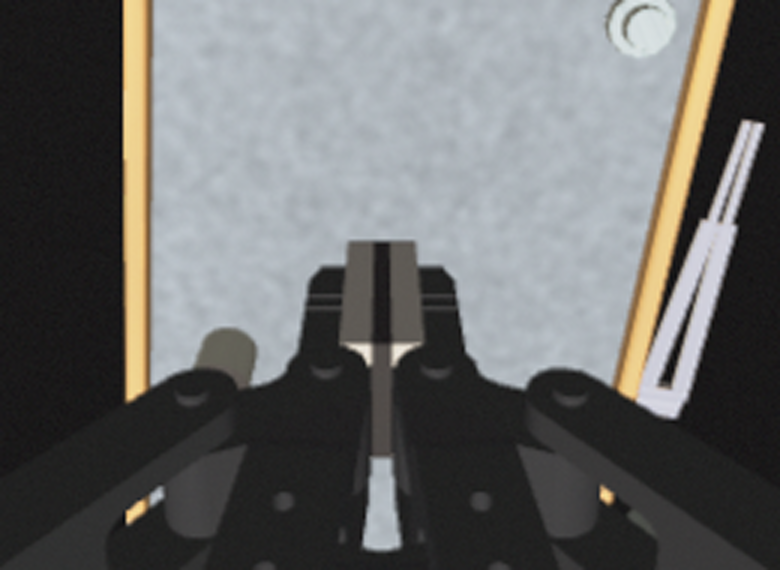

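The fingers hide the pocket in this view, so I back off and rise further.

```bash
python3 -m inch '[[0.03,0,-0.04,0,0,0,1],[0.05,0,-0.08,0,0,0,1],[0.05,0,-0.08,0,0,0,1],[0.05,0,-0.08,0,0,0,1],[0.05,0,-0.08,0,0,0,1],[0.05,0,-0.08,0,0,0,1]]'
python3 - <<'E'
from h import *
p,d,K,T=cam("wrist"); np.savez("w5",p=p,d=d,K=K,T=T)
a=np.load("w5.npz")
w=white(p,K,T,[.583,-.027,.035],40); print(w, onz(w[0],w[1],.035,K,T))
u,v=int(w[0]),int(w[1])
print([xyz(u+i,v+j,d[v+j,u+i],K,T).round(4) for i in(-6,-3,0,3,6) for j in (-6,-3,0,3,6)])
cv2.imwrite("pics/w6.png",cv2.resize(p[110:290,130:390,::-1],None,fx=3,fy=3,interpolation=cv2.INTER_CUBIC))
E
```

```text
time: 7.53
ee_pos: [0.5406, 0.1249, 0.2286]
tcp_rot: [-179.9, 0.0, 105.1]
wrist_force: [-0.1, -0.4, 0.2]
opening: -0.0
(np.float64(256.9012345679012), np.float64(266.358024691358), np.int64(81)) [ 0.58207784 -0.0239438   0.035     ]
[array([0.5362, 0.1354, 0.2631]), array([0.5363, 0.1353, 0.2653]), array([0.5364, 0.1348, 0.267 ]), array([0.5363, 0.1359, 0.2707]), array([0.5361, 0.1367, 0.274 ]), array([0.5376, 0.1355, 0.2628]), array([0.5375, 0.1361, 0.266 ]), array([0.5378, 0.1349, 0.2666]), array([0.5384, 0.1327, 0.2657]), array([0.5387, 0.1315, 0.2663]), array([0.539 , 0.1358, 0.2627]), array([0.539 , 0.136 , 0.2653]), array([0.5393, 0.1348, 0.2658]), array([0.5397, 0.1334, 0.2662]), array([0.5401, 0.1317, 0.2661]), array([0.5404, 0.1363, 0.2628]), array([0.5404, 0.1363, 0.2651]), array([0.5405, 0.1357, 0.2667]), array([0.5412, 0.1333, 0.2655]), array([0.5414, 0.1323, 0.2663]), array([0.5416, 0.1372, 0.2636]), array([0.5416, 0.137 , 0.2657]), array([0.5421, 0.1351, 0.2653]), array([0.5413, 0.1377, 0.2713]), array([0.5414, 0.1374, 0.273 ])]
```

View pics/w6.png

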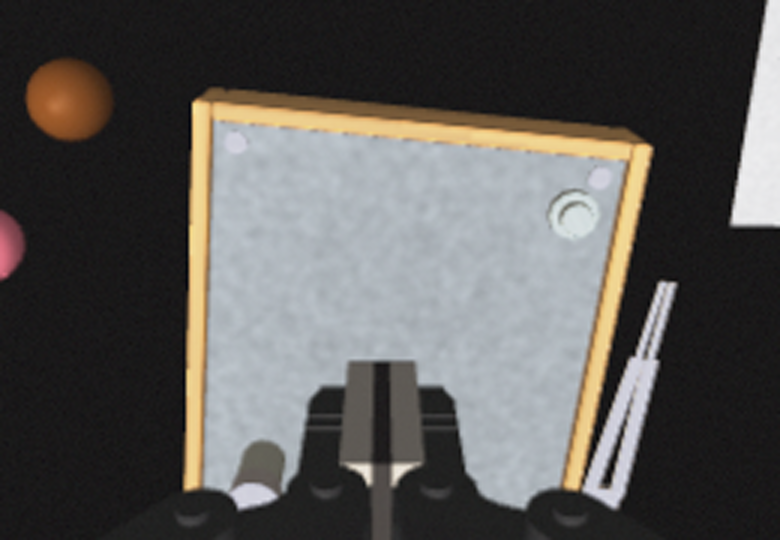

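The wrist camera looks toward tool +x, so the pocket stays hidden behind the fingers. I'll use the fixed cameras numerically instead.

```bash
python3 - <<'E'
from h import *
for n in("top","scene"):
    p,d,K,T=cam(n); w=white(p,K,T,[.583,-.027,.04],16); print(n,w)
    u,v=round(w[0]),round(w[1]); np.savez(n+"2",p=p,d=d,K=K,T=T)
    print(onz(w[0],w[1],.032,K,T).round(4)); 
    P=np.array([[xyz(u+i,v+j,d[v+j,u+i],K,T) for i in range(-9,10)] for j in range(-9,10)])
    print((P[...,2]*1000).round().astype(int))
E
```

```text
top (np.float64(274.496644295302), np.float64(197.3758389261745), np.int64(149))
[ 0.5813 -0.0285  0.032 ]
[[  26   31   30   27   29   26   24   31   27   26   26   26   26   30
    28   31   26   29   25]
 [  29   26   26   25   28   24   30   28   28   28   30   27   30   29
    26   25   25   27   29]
 [  29   28   30   29   28   28   24   26   28   29   26   29   27   29
    28   30   30   31   31]
 [  26   31   29   29   32   25   28   43   46   47   46   45   47   35
    31   31   29   28   28]
 [  25   27   26   31   31   20   49   45   47   50   46   48   45   43
    45   29   27   28   28]
 [  27   27   29   29   23   46   44   50   46   51   50   47   51   48
    47   41   27   27   30]
 [  29   30   29   26   38   44   47   50   54   55   50   54   53   50
    46   46   23   30   25]
 [  28   24   24   14   42   48   48   51   51   55   55   52   50   51
    51   48   41   26   29]
 [  29   25   32   35   44   47 1205   53   48   51   54   53   56   52
    45   45   40   28   24]
 [  33   30   28   39   49   47   51   52   57   53   54   52   52   51
    51   47   43   27
[... 2218 characters left out ...]
 [  30   28   28    8   33   42   41   44   45   44   46   47   44   37
    34    9   27 1057   32]
 [  31   32   27   31   18   34   41   41   40   43   44   43   41   37
    18   30   28   30   29]
 [  33   30   25   27   20   21   35   37   36   41   35   33   30   21
    31   29   30   32   31]
 [  34   26   28   29   28   30   22   21   17   33   18   21   22   26
    29   31   31   30   30]
 [  30   31   32   31   24   26   28   30   26   20   28   29   31   28
    29   29   31   34   29]
 [  31   29   29   30   28   29   27   32   30   31   26   27   28   29
    27   28   31   26   29]
 [  30   27   33   29   29   29   26   28   27   30   28   30   32   32
    29   28   34   32   27]]
```

The ball is in the pocket. Its top is about 55 mm above the bench (about 25 mm above the deck), centred near (0.5815, −0.027). I move the closed fingers above it.

```bash
python3 -m inch '[[-0.04,0,0.02,0,0,0,1],[-0.08,0,0.04,0,0,0,1],[-0.12,0,0.06,0,0,0,1],[-0.157,0,0.09,0,0,0,1],[-0.157,0,0.12,0,0,0,1],[-0.157,0,0.14,0,0,0,1],[-0.157,0,0.153,0,0,0,1],[-0.157,0,0.153,0,0,0,1],[-0.157,0,0.153,0,0,0,1],[-0.157,0,0.153,0,0,0,1],[-0.157,0,0.153,0,0,0,1]]'
cat > chk.py <<'E'
import sys
from workcell import telemetry
f=telemetry.get_obs()["wrist_force"]; print("F",f.round(2)); sys.exit(abs(f[2])>float(sys.argv[1]))
E
python3 chk.py 5; python3 -m inch '[[0,0,0,0,0,0,1],[0,0,0,0,0,0,1]]'; python3 chk.py 5
```

```text
time: 8.6
ee_pos: [0.5828, -0.0258, 0.0793]
tcp_rot: [179.8, 0.1, 105.2]
wrist_force: [0.4, 0.2, 0.6]
opening: -0.0
F [0.37 0.15 0.59]
time: 8.77
ee_pos: [0.5824, -0.026, 0.0784]
tcp_rot: [179.9, 0.0, 105.2]
wrist_force: [-0.3, 0.2, 0.8]
opening: 0.0003
F [-0.31  0.21  0.77]False
False
```

```bash
sed -i 's/sys.exit(abs/sys.exit(int(abs/; s/argv\[1\]))$/argv[1])))/' chk.py
python3 -m inch '[[0,0,0.004,0,0,0,1],[0,0,0.008,0,0,0,1],[0,0,0.012,0,0,0,1],[0,0,0.015,0,0,0,1],[0,0,0.017,0,0,0,1],[0,0,0.017,0,0,0,1],[0,0,0.017,0,0,0,1]]' && python3 chk.py 2 && python3 -m inch '[[0,0,0.001,0,0,0,1],[0,0,0.002,0,0,0,1],[0,0,0.002,0,0,0,1]]' && python3 chk.py 2 && python3 -m inch '[[0,0,0.001,0,0,0,1],[0,0,0.002,0,0,0,1],[0,0,0.002,0,0,0,1]]' && python3 chk.py 2 && python3 -m inch '[[0,0,0.001,0,0,0,1],[0,0,0.001,0,0,0,1]]' && python3 chk.py 2 && python3 -m inch '[[0,0,0.001,0,0,0,1],[0,0,0.001,0,0,0,1]]' && python3 chk.py 2 && python3 -m inch '[[0,0,0.001,0,0,0,1],[0,0,0.001,0,0,0,1]]' && python3 chk.py 2
```

```text
time: 9.35
ee_pos: [0.5817, -0.0264, 0.0601]
tcp_rot: [-180.0, -0.0, 105.1]
wrist_force: [0.2, 0.2, 0.1]
opening: -0.0001
F [0.22 0.16 0.05]
time: 9.6
ee_pos: [0.5818, -0.0263, 0.0582]
tcp_rot: [-180.0, -0.0, 105.1]
wrist_force: [0.1, 0.4, -0.4]
opening: 0.0002
F [ 0.11  0.38 -0.44]
time: 9.85
ee_pos: [0.5817, -0.0263, 0.056]
tcp_rot: [-180.0, -0.0, 105.1]
wrist_force: [-0.7, 0.1, -0.4]
opening: 0.0001
F [-0.7   0.07 -0.37]
time: 10.02
ee_pos: [0.5818, -0.0263, 0.0552]
tcp_rot: [-180.0, -0.0, 105.1]
wrist_force: [0.1, -0.8, 1.2]
opening: -0.0002
F [ 0.14 -0.84  1.2 ]
time: 10.18
ee_pos: [0.5819, -0.0263, 0.0544]
tcp_rot: [180.0, 0.0, 105.1]
wrist_force: [-0.0, 0.3, 1.9]
opening: 0.0001
F [-0.03  0.33  1.86]
time: 10.35
ee_pos: [0.5819, -0.0263, 0.0533]
tcp_rot: [180.0, 0.0, 105.1]
wrist_force: [0.5, 0.1, 2.2]
opening: -0.0001
F [0.46 0.06 2.18]
```

```bash
python3 -m inch '[[0,0,0.0005,0,0,0,1],[0,0,0.001,0,0,0,1],[0,0,0.001,0,0,0,1]]' && python3 chk.py 4.8 && python3 -m inch '[[0,0,0.0005,0,0,0,1],[0,0,0.001,0,0,0,1],[0,0,0.001,0,0,0,1]]' && python3 chk.py 4.8 && python3 -m inch '[[0,0,0.0005,0,0,0,1],[0,0,0.0005,0,0,0,1]]' && python3 chk.py 4.8 && python3 -m inch '[[0,0,0.0005,0,0,0,1],[0,0,0.0005,0,0,0,1]]' && python3 chk.py 4.8 && python3 -m inch '[[0,0,0.0003,0,0,0,1],[0,0,0.0003,0,0,0,1]]' && python3 chk.py 4.8 && python3 -m inch '[[0,0,0.0003,0,0,0,1],[0,0,0.0003,0,0,0,1]]' && python3 chk.py 4.8 && python3 -m inch '[[0,0,0.0003,0,0,0,1],[0,0,0.0003,0,0,0,1]]' && python3 chk.py 4.8 | grep -v xyz
```

```text
time: 10.6
ee_pos: [0.5818, -0.0263, 0.0522]
tcp_rot: [180.0, 0.0, 105.1]
wrist_force: [-0.3, -0.6, 1.7]
opening: -0.0001
F [-0.34 -0.59  1.66]
time: 10.85
ee_pos: [0.5818, -0.0263, 0.0512]
tcp_rot: [-180.0, -0.0, 105.1]
wrist_force: [0.2, 0.6, 2.2]
opening: 0.0001
F [0.15 0.59 2.21]
time: 11.02
ee_pos: [0.5818, -0.0263, 0.0507]
tcp_rot: [-180.0, 0.0, 105.1]
wrist_force: [-0.7, -0.8, 1.9]
opening: -0.0001
F [-0.74 -0.75  1.94]
time: 11.18
ee_pos: [0.5818, -0.0263, 0.0502]
tcp_rot: [-180.0, -0.0, 105.1]
wrist_force: [0.2, 0.7, 2.2]
opening: 0.0002
F [0.16 0.73 2.25]
time: 11.35
ee_pos: [0.5818, -0.0263, 0.0499]
tcp_rot: [-180.0, -0.0, 105.1]
wrist_force: [-0.0, 0.6, 2.1]
opening: 0.0001
F [-0.02  0.56  2.13]
time: 11.52
ee_pos: [0.5818, -0.0263, 0.0496]
tcp_rot: [-180.0, -0.0, 105.1]
wrist_force: [0.7, -0.2, 1.3]
opening: -0.0
F [ 0.67 -0.19  1.26]
time: 11.68
ee_pos: [0.5818, -0.0263, 0.0493]
tcp_rot: [-180.0, -0.0, 105.1]
wrist_force: [0.4, -0.2, 2.0]
opening: 0.0001
F [ 0.44 -0.16  2.05]
```

Steady travel at about 2 N. I continue in 0.3 mm steps with the force guard.

```bash
(python3 -m inch '[[0,0,0.0003,0,0,0,1],[0,0,0.0003,0,0,0,1]]' && python3 chk.py 3.6 && python3 -m inch '[[0,0,0.0003,0,0,0,1],[0,0,0.0003,0,0,0,1]]' && python3 chk.py 3.6 && python3 -m inch '[[0,0,0.0003,0,0,0,1],[0,0,0.0003,0,0,0,1]]' && python3 chk.py 3.6 && python3 -m inch '[[0,0,0.0003,0,0,0,1],[0,0,0.0003,0,0,0,1]]' && python3 chk.py 3.6 && python3 -m inch '[[0,0,0.0003,0,0,0,1],[0,0,0.0003,0,0,0,1]]' && python3 chk.py 3.6 && python3 -m inch '[[0,0,0.0003,0,0,0,1],[0,0,0.0003,0,0,0,1]]' && python3 chk.py 3.6 && python3 -m inch '[[0,0,0.0003,0,0,0,1],[0,0,0.0003,0,0,0,1]]' && python3 chk.py 3.6  && python3 -m inch '[[0,0,0.0003,0,0,0,1],[0,0,0.0003,0,0,0,1]]' && python3 chk.py 3.6 && python3 -m inch '[[0,0,0.0003,0,0,0,1],[0,0,0.0003,0,0,0,1]]' && python3 chk.py 3.6 && python3 -m inch '[[0,0,0.0003,0,0,0,1],[0,0,0.0003,0,0,0,1]]' && python3 chk.py 3.6) | grep -E "ee_pos|^F|time"
```

```text
time: 11.85
ee_pos: [0.5818, -0.0263, 0.049]
F [-0.75  0.84  1.58]
time: 12.02
ee_pos: [0.5818, -0.0263, 0.0487]
F [-0.06 -0.5   1.45]
time: 12.18
ee_pos: [0.5818, -0.0263, 0.0484]
F [0.2  0.33 2.2 ]
time: 12.35
ee_pos: [0.5818, -0.0263, 0.0481]
F [ 0.14 -0.07  1.97]
time: 12.52
ee_pos: [0.5818, -0.0263, 0.0478]
F [-0.09 -0.49  1.61]
time: 12.68
ee_pos: [0.5818, -0.0263, 0.0475]
F [0.27 0.29 1.77]
time: 12.85
ee_pos: [0.5818, -0.0263, 0.0472]
F [0.35 0.57 2.09]
time: 13.02
ee_pos: [0.5818, -0.0263, 0.0469]
F [1.22 0.   0.83]
time: 13.18
ee_pos: [0.5818, -0.0263, 0.0466]
F [0.98 0.02 1.94]
time: 13.35
ee_pos: [0.5818, -0.0263, 0.0463]
F [0.25 0.13 1.56]
```

```bash
(python3 -m inch '[[0,0,0.0003,0,0,0,1],[0,0,0.0003,0,0,0,1]]' && python3 chk.py 3.6 && python3 -m inch '[[0,0,0.0003,0,0,0,1],[0,0,0.0003,0,0,0,1]]' && python3 chk.py 3.6 && python3 -m inch '[[0,0,0.0003,0,0,0,1],[0,0,0.0003,0,0,0,1]]' && python3 chk.py 3.6 && python3 -m inch '[[0,0,0.0003,0,0,0,1],[0,0,0.0003,0,0,0,1]]' && python3 chk.py 3.6 && python3 -m inch '[[0,0,0.0003,0,0,0,1],[0,0,0.0003,0,0,0,1]]' && python3 chk.py 3.6 && python3 -m inch '[[0,0,0.0003,0,0,0,1],[0,0,0.0003,0,0,0,1]]' && python3 chk.py 3.6 && python3 -m inch '[[0,0,0.0003,0,0,0,1],[0,0,0.0003,0,0,0,1]]' && python3 chk.py 3.6  && python3 -m inch '[[0,0,0.0003,0,0,0,1],[0,0,0.0003,0,0,0,1]]' && python3 chk.py 3.6 && python3 -m inch '[[0,0,0.0003,0,0,0,1],[0,0,0.0003,0,0,0,1]]' && python3 chk.py 3.6 && python3 -m inch '[[0,0,0.0003,0,0,0,1],[0,0,0.0003,0,0,0,1]]' && python3 chk.py 3.6) | grep -E "ee_pos|^F|time"
```

```text
time: 13.52
ee_pos: [0.5818, -0.0263, 0.046]
F [0.02 0.27 2.63]
time: 13.68
ee_pos: [0.5818, -0.0263, 0.0457]
F [ 0.82 -0.86  2.47]
time: 13.85
ee_pos: [0.5818, -0.0263, 0.0454]
F [0.26 0.42 1.66]
time: 14.02
ee_pos: [0.582, -0.0263, 0.0454]
F [-0.52  0.84  3.84]
```

```bash
(python3 -m inch '[[0,0,0,0,0,0,1],[0,0,0,0,0,0,1]]' && python3 chk.py 9 && python3 -m inch '[[0,0,0.0002,0,0,0,1],[0,0,0.0002,0,0,0,1],[0,0,0.0002,0,0,0,1]]' && python3 chk.py 9 && python3 -m inch '[[0,0,0.0002,0,0,0,1],[0,0,0.0002,0,0,0,1],[0,0,0.0002,0,0,0,1]]' && python3 chk.py 9 && python3 -m inch '[[0,0,0.0002,0,0,0,1],[0,0,0.0002,0,0,0,1],[0,0,0.0002,0,0,0,1]]' && python3 chk.py 9  ) | grep -E "ee_pos|^F|time"
```

```text
time: 14.18
ee_pos: [0.582, -0.0263, 0.0454]
F [1.01 0.73 4.01]
time: 14.43
ee_pos: [0.582, -0.0263, 0.0453]
F [0.17 0.66 5.03]
time: 14.68
ee_pos: [0.5821, -0.0263, 0.0452]
F [-0.4   0.    5.95]
time: 14.93
ee_pos: [0.5822, -0.0263, 0.0452]
F [-0.03  0.2   6.9 ]
```

The force now climbs about 5 N per mm commanded while the height stays put, so this is the stop. I ramp to about 12.5 N and hold.

```bash
(python3 -m inch '[[0,0,0.0003,0,0,0,1],[0,0,0.0006,0,0,0,1],[0,0,0.0006,0,0,0,1]]' && python3 chk.py 13 && python3 -m inch '[[0,0,0.0003,0,0,0,1],[0,0,0.0005,0,0,0,1],[0,0,0.0005,0,0,0,1]]' && python3 chk.py 13 && python3 -m inch '[[0,0,0,0,0,0,1],[0,0,0,0,0,0,1]]' && python3 chk.py 13) | grep -E "ee_pos|^F|time"
```

```text
time: 15.18
ee_pos: [0.5824, -0.0263, 0.0451]
F [-0.44 -0.35  9.35]
time: 15.43
ee_pos: [0.5826, -0.0263, 0.045]
F [-0.08  0.26 11.97]
time: 15.6
ee_pos: [0.5826, -0.0263, 0.045]
F [ 0.03  0.99 11.27]
```

```bash
(python3 -m inch '[[0,0,0.0002,0,0,0,1],[0,0,0.0002,0,0,0,1],[0,0,0.0002,0,0,0,1],[0,0,0.0002,0,0,0,1]]'; python3 chk.py 15;python3 -m inch '[[0,0,0,0,0,0,1],[0,0,0,0,0,0,1],[0,0,0,0,0,0,1],[0,0,0,0,0,0,1]]'; python3 chk.py 15;python3 -m inch '[[0,0,0,0,0,0,1],[0,0,0,0,0,0,1],[0,0,0,0,0,0,1],[0,0,0,0,0,0,1]]'; python3 chk.py 15
python3 -m inch '[[0,0,-0.002,0,0,0,1],[0,0,-0.005,0,0,0,1],[0,0,-0.02,0,0,0,1],[0,0,-0.05,0,0,0,1],[0,0,-0.085,0,0,0,1],[0,0,-0.085,0,0,0,1],[0,0,-0.085,0,0,0,1],[0,0,-0.085,0,0,0,1]]') | grep -E "ee_pos|^F|time"
python3 - <<'E'
from h import *
for n,pk in(("top",[.5486,-.1397,.094]),):
    p,d,K,T=cam(n); np.savez("top3",p=p,d=d,K=K,T=T)
    cv2.imwrite("pics/t3.png",cv2.resize(p[145:255,195:335,::-1],None,fx=5.5,fy=5.5,interpolation=cv2.INTER_CUBIC))
    Ti=np.linalg.inv(T)
    v,u=np.mgrid[:384,:512]; r=np.stack([u,v,np.ones_like(u)],-1)@np.linalg.inv(K).T*d[...,None]
    W=r@T[:3,:3].T+T[:3,3]
    m=(np.hypot(W[...,0]-pk[0],W[...,1]-pk[1])<.025)&(W[...,2]>.078)&(W[...,2]<.105); print("peg top",W[m].mean(0),m.sum())
    a=np.load("top.npz"); r=np.stack([u,v,np.ones_like(u)],-1)@np.linalg.inv(K).T*a["d"][...,None]
    W=r@T[:3,:3].T+T[:3,3]
    m=(np.hypot(W[...,0]-pk[0],W[...,1]-pk[1])<.025)&(W[...,2]>.078)&(W[...,2]<.105); print("peg top0",W[m].mean(0),m.sum())
E
```

```text
time: 15.93
ee_pos: [0.5827, -0.0263, 0.045]
F [-0.67  0.08 12.77]
time: 16.27
ee_pos: [0.5827, -0.0263, 0.045]
F [-2.05 -0.42 13.23]
time: 16.6
ee_pos: [0.5827, -0.0264, 0.045]
F [-0.28  0.17 13.3 ]
time: 17.27
ee_pos: [0.5816, -0.0263, 0.1276]
peg top [ 0.55124132 -0.13895739  0.09056601] 29
peg top0 [ 0.55134437 -0.13905537  0.09140478] 28
```

I held about 13 N for over 0.6 s. The ball top is now at about 45 mm, which puts the underside 20–21 mm below the deck, in range. Next I move above the peg with the jaws 27 mm apart to straddle it.

```bash
(python3 -m inch '[[-0.04,-0.02,0,0,0,0,0.68],[-0.08,-0.04,0,0,0,0,0.68],[-0.1,-0.058,0,0,0,0,0.68],[-0.1,-0.058,0,0,0,0,0.68],[-0.1,-0.058,0,0,0,0,0.68],[-0.1,-0.058,0,0,0,0,0.68],[-0.1,-0.058,0,0,0,0,0.68],[-0.1,-0.058,0,0,0,0,0.68]]') 
python3 - <<'E'
from h import *
p,d,K,T=cam("wrist"); print(telemetry.get_obs()["ee_pos"])
a=cv2.resize(p[150:340,150:370,::-1],None,fx=3,fy=3,interpolation=cv2.INTER_CUBIC)
cv2.imwrite("pics/w7.png",a)
E
```

```text
time: 17.98
ee_pos: [0.5521, -0.137, 0.1278]
tcp_rot: [-180.0, -0.0, 105.2]
wrist_force: [-0.9, 0.6, -0.2]
opening: 0.0271
[ 0.55212692 -0.13701725  0.12793   ]
```

View pics/w7.png

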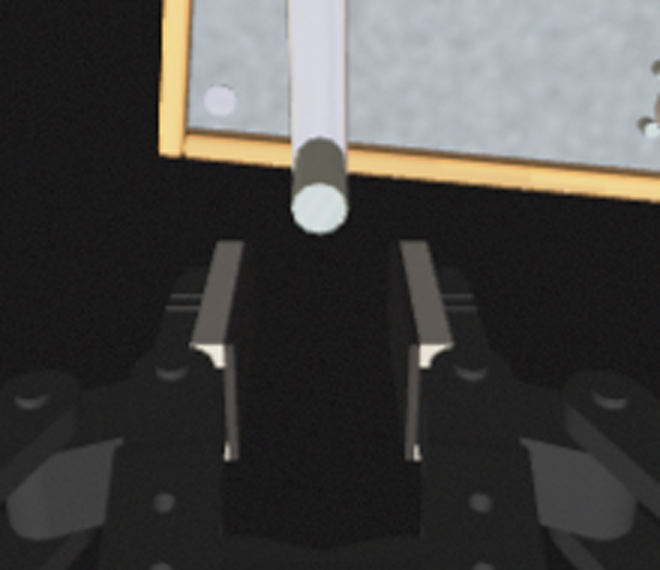

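The peg (320,208) is centred between the pads (241–403). I verify its position, then lower.

```bash
python3 - <<'E'
from h import *
p,d,K,T=cam("wrist"); print(onz(256.7,219.3,.094,K,T), xyz(256,219,d[219,256],K,T))
E
python3 -m inch '[[0,0,0.015,0,0,0,0.68],[0,0,0.03,0,0,0,0.68],[0,0,0.045,0,0,0,0.68],[0,0,0.052,0,0,0,0.68],[0,0,0.052,0,0,0,0.68],[0,0,0.052,0,0,0,0.68],[0,0,0.052,0,0,0,0.68]]'; python3 chk.py 3
```

```text
[ 0.55374014 -0.13694502  0.094     ] [ 0.5530281  -0.13625969  0.0952631 ]
time: 18.67
ee_pos: [0.5524, -0.1379, 0.0773]
tcp_rot: [179.9, 0.0, 105.1]
wrist_force: [0.7, -0.6, 0.0]
opening: 0.0271
F [ 0.71 -0.58  0.03]
```

Straddled with no contact force. Now the first 24° of the swing.

```bash
python3 -m inch '[[0.0001,0.0037,0,0,0,-0.035,0.68],[0.0003,0.0073,0,0,0,-0.07,0.68],[0.0006,0.011,0,0,0,-0.105,0.68],[0.001,0.0146,0,0,0,-0.14,0.68],[0.0016,0.0182,0,0,0,-0.175,0.68],[0.0023,0.0218,0,0,0,-0.209,0.68],[0.0031,0.0254,0,0,0,-0.244,0.68],[0.0041,0.0289,0,0,0,-0.279,0.68],[0.0051,0.0324,0,0,0,-0.314,0.68],[0.0063,0.0359,0,0,0,-0.349,0.68],[0.0076,0.0393,0,0,0,-0.384,0.68],[0.0091,0.0427,0,0,0,-0.419,0.68]]'
cat > ang.py <<'E'
from h import *
o=telemetry.get_obs(); v=o["ee_pos"][:2]-[.5228,-.0365]; print("R",np.hypot(*v).round(4),"angle",np.degrees(np.arctan2(v[1],v[0])).round(2),"yaw-180",o["tcp_rot"][2],"F",o["wrist_force"].round(1))
E
python3 ang.py
```

```text
time: 19.67
ee_pos: [0.5911, -0.1181, 0.0774]
tcp_rot: [180.0, 0.0, 129.2]
wrist_force: [-2.4, -0.3, -0.4]
opening: 0.0272
R 0.1064 angle -50.06 yaw-180 129.22677549806087 F [-2.4 -0.3 -0.4]
```

```bash
python3 -m inch '[[0.0001,0.0037,0,0,0,-0.035,0.68],[0.0003,0.0073,0,0,0,-0.07,0.68],[0.0006,0.011,0,0,0,-0.105,0.68],[0.001,0.0146,0,0,0,-0.14,0.68],[0.0016,0.0182,0,0,0,-0.175,0.68],[0.0023,0.0218,0,0,0,-0.209,0.68],[0.0031,0.0254,0,0,0,-0.244,0.68],[0.0041,0.0289,0,0,0,-0.279,0.68],[0.0051,0.0324,0,0,0,-0.314,0.68],[0.0063,0.0359,0,0,0,-0.349,0.68],[0.0076,0.0393,0,0,0,-0.384,0.68],[0.0091,0.0427,0,0,0,-0.419,0.68]]'
python3 ang.py
```

```text
time: 20.67
ee_pos: [0.6184, -0.0841, 0.0773]
tcp_rot: [-180.0, 0.1, 153.2]
wrist_force: [-1.1, -0.9, -0.1]
opening: 0.0274
R 0.1068 angle -26.46 yaw-180 153.2308578060522 F [-1.1 -0.9 -0.1]
```

```bash
python3 -m inch '[[0.0001,0.0037,0,0,0,-0.035,0.68],[0.0003,0.0073,0,0,0,-0.07,0.68],[0.0006,0.011,0,0,0,-0.105,0.68],[0.001,0.0146,0,0,0,-0.14,0.68],[0.0016,0.0182,0,0,0,-0.175,0.68],[0.0023,0.0218,0,0,0,-0.209,0.68]]'; python3 ang.py;  python3 chk.py 4 && python3 -m inch '[[0.0001,0.0037,0,0,0,-0.035,0.68],[0.0003,0.0073,0,0,0,-0.07,0.68],[0.0006,0.011,0,0,0,-0.105,0.68],[0.001,0.0146,0,0,0,-0.14,0.68],[0.0016,0.0182,0,0,0,-0.175,0.68],[0.0023,0.0218,0,0,0,-0.209,0.68]]'; python3 ang.py
```

```text
time: 21.17
ee_pos: [0.6263, -0.0637, 0.0773]
tcp_rot: [-180.0, 0.1, 165.2]
wrist_force: [-2.1, -1.4, -0.1]
opening: 0.0273
R 0.107 angle -14.71 yaw-180 165.20035182561017 F [-2.1 -1.4 -0.1]
F [-2.15 -1.42 -0.07]
time: 21.67
ee_pos: [0.6297, -0.042, 0.0773]
tcp_rot: [-180.0, 0.1, 177.2]
wrist_force: [-0.9, -1.2, -0.2]
opening: 0.027
R 0.107 angle -2.97 yaw-180 177.173263532367 F [-0.9 -1.2 -0.2]
```

```bash
python3 -m inch '[[0.0001,0.0037,0,0,0,-0.035,0.68],[0.0003,0.0073,0,0,0,-0.07,0.68],[0.0006,0.011,0,0,0,-0.105,0.68],[0.001,0.0146,0,0,0,-0.14,0.68],[0.0016,0.0182,0,0,0,-0.175,0.68]]'; python3 ang.py
sed 's/abs(f\[2\])/abs(f[1])/' chk.py > chky.py
(python3 -m inch '[[0,0.001,0,0,0,-0.009,0.68],[0,0.001,0,0,0,-0.009,0.68]]' && python3 chky.py 4 && python3 -m inch '[[0,0.001,0,0,0,-0.009,0.68],[0,0.001,0,0,0,-0.009,0.68]]' && python3 chky.py 4 && python3 -m inch '[[0,0.001,0,0,0,-0.009,0.68],[0,0.001,0,0,0,-0.009,0.68]]' && python3 chky.py 4 && python3 -m inch '[[0,0.001,0,0,0,-0.009,0.68],[0,0.001,0,0,0,-0.009,0.68]]' && python3 chky.py 4 && python3 -m inch '[[0,0.001,0,0,0,-0.009,0.68],[0,0.001,0,0,0,-0.009,0.68]]' && python3 chky.py 4 && python3 -m inch '[[0,0.001,0,0,0,-0.009,0.68],[0,0.001,0,0,0,-0.009,0.68]]' && python3 chky.py 4)|grep -E "^F|ee_pos"; python3 ang.py
```

```text
time: 22.08
ee_pos: [0.629, -0.0238, 0.0773]
tcp_rot: [-180.0, 0.1, -172.8]
wrist_force: [-0.6, -0.3, 0.2]
opening: 0.0274
R 0.1069 angle 6.83 yaw-180 -172.79970705085884 F [-0.6 -0.3  0.2]
ee_pos: [0.629, -0.0225, 0.0772]
F [-0.35  0.32  0.01]
ee_pos: [0.6288, -0.0218, 0.0768]
F [ 1.01 -0.41  1.2 ]
ee_pos: [0.6285, -0.0207, 0.0765]
F [ 0.4  -1.56  1.16]
ee_pos: [0.6282, -0.0197, 0.0764]
F [ 0.44 -0.41  1.88]
ee_pos: [0.628, -0.0186, 0.0763]
F [ 0.7  -0.73  1.3 ]
ee_pos: [0.6278, -0.0176, 0.0763]
F [ 0.41 -0.59  1.28]
R 0.1067 angle 10.21 yaw-180 -169.74694985124626 F [ 0.4 -0.6  1.3]
```

```bash
python3 -m inch '[[0,0,0,0,0,0,0.68],[0,0,0,0,0,0,0.68]]'; python3 -c "
from h import *
o=telemetry.get_obs();print(o['torque'],o['q'],o['tcp_rot'])
p,d,K,T=cam('wrist')
cv2.imwrite('pics/w8.png',cv2.resize(p[110:340,110:400,::-1],None,fx=2.6,fy=2.6,interpolation=cv2.INTER_CUBIC))"
```

```text
time: 23.25
ee_pos: [0.6277, -0.0176, 0.0762]
tcp_rot: [180.0, -0.0, -169.8]
wrist_force: [0.8, -0.9, -0.1]
opening: 0.0272
[-0.18453639 -0.05372622  0.04494223] [-1.61117622e+00  1.53797021e+01  4.82193945e+00  7.94586800e+01
  1.16847948e-02 -1.18225550e+01] [ 1.79985194e+02 -1.36998339e-02 -1.69788621e+02]
```

View pics/w8.png

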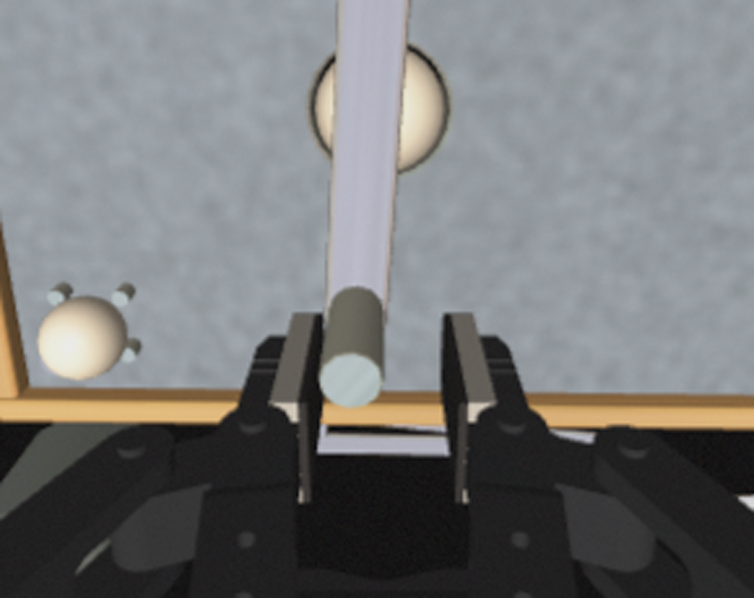

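The bar is over the pressed ball (380,105), with 2–3° still to close, and the pad is pushing the peg (352,380). Everything is clear, so I continue in 1 mm steps.

```bash
(python3 -m inch '[[0,0.001,0,0,0,-0.009,0.68],[0,0.001,0,0,0,-0.009,0.68]]' && python3 chky.py 4 && python3 -m inch '[[0,0.001,0,0,0,-0.009,0.68],[0,0.001,0,0,0,-0.009,0.68]]' && python3 chky.py 4 && python3 -m inch '[[0,0.001,0,0,0,-0.009,0.68],[0,0.001,0,0,0,-0.009,0.68]]' && python3 chky.py 4 && python3 -m inch '[[0,0.001,0,0,0,-0.009,0.68],[0,0.001,0,0,0,-0.009,0.68]]' && python3 chky.py 4 && python3 -m inch '[[0,0.001,0,0,0,-0.009,0.68],[0,0.001,0,0,0,-0.009,0.68]]' && python3 chky.py 4 && python3 -m inch '[[0,0.001,0,0,0,-0.009,0.68],[0,0.001,0,0,0,-0.009,0.68]]' && python3 chky.py 4 && python3 -m inch '[[0,0.001,0,0,0,-0.009,0.68],[0,0.001,0,0,0,-0.009,0.68]]' && python3 chky.py 4 && python3 -m inch '[[0,0.001,0,0,0,-0.009,0.68],[0,0.001,0,0,0,-0.009,0.68]]' && python3 chky.py 4)|grep -E "^F|ee_pos"; python3 ang.py
```

```text
ee_pos: [0.6275, -0.0167, 0.0762]
F [-0.2  -1.41  0.22]
ee_pos: [0.6273, -0.0156, 0.0762]
F [ 0.34 -1.48  0.62]
ee_pos: [0.6271, -0.0146, 0.0762]
F [ 0.75 -1.26  0.82]
ee_pos: [0.6269, -0.0136, 0.0762]
F [-0.4  -0.71 -0.04]
ee_pos: [0.6267, -0.0127, 0.0762]
F [-0.9  -0.41 -0.71]
ee_pos: [0.6265, -0.0122, 0.0762]
F [-0.53 -2.67 -0.29]
ee_pos: [0.6264, -0.012, 0.0762]
F [-0.55 -8.23 -1.36]
R 0.1064 angle 13.3 yaw-180 -166.1942833598528 F [-0.5 -8.2 -1.4]
```

The stop is reached: 8 N at 13.3°, against 13.1° predicted. I hold briefly, back the pad off 5 mm to centre the gap, and lift clear.

```bash
python3 -m inch '[[0,0,0,0,0,0,0.68],[0,0,0,0,0,0,0.68]]' | grep force; python3 -m inch '[[0,-0.002,0,0,0,0,0.68],[0,-0.004,0,0,0,0,0.68],[0,-0.006,0,0,0,0,0.68],[0,-0.006,0,0,0,0,0.68],[0,-0.006,-0.02,0,0,0,0.68],[0,-0.006,-0.05,0,0,0,0.68],[0,-0.006,-0.09,0,0,0,0.68],[-0.04,-0.006,-0.12,0,0,0,0.68],[-0.08,-0.006,-0.15,0,0,0,0.68],[-0.08,-0.006,-0.15,0,0,0,0.68],[-0.08,-0.006,-0.15,0,0,0,0.68],[-0.08,-0.006,-0.15,0,0,0,0.68]]'
python3 - <<'E'
from h import *
p,d,K,T=cam("wrist"); np.savez("w9",p=p,d=d,K=K,T=T)
cv2.imwrite("pics/w9.png",cv2.resize(p[...,::-1],(800,600),interpolation=cv2.INTER_CUBIC))
E
```

```text
wrist_force: [0.3, -8.0, -2.0]
time: 25.63
ee_pos: [0.7064, 0.0029, 0.2256]
tcp_rot: [180.0, -0.0, -166.1]
wrist_force: [-0.0, -0.0, -1.1]
opening: 0.0274
```

View pics/w9.png

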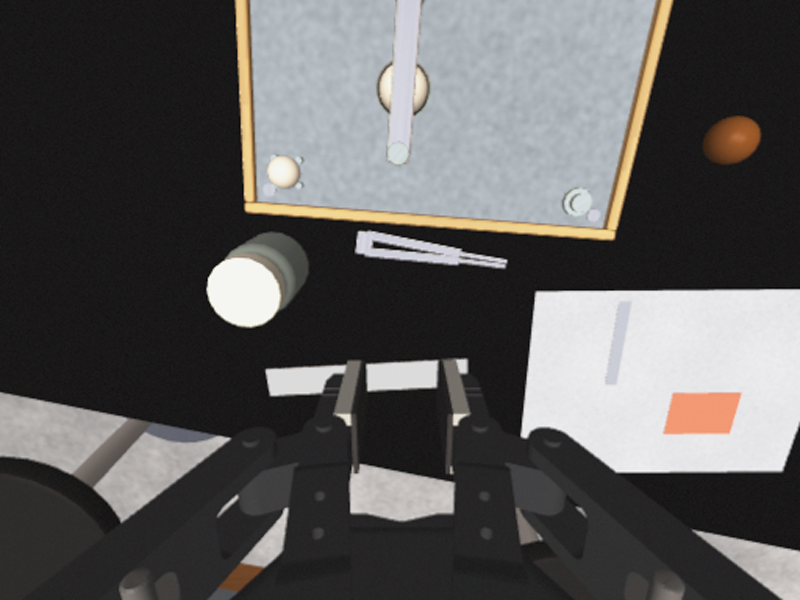

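The bar runs centrally over the ball at (402,89), with its peg at (398,153). The small ball, nut, forceps and jar are in place, and the robot touches nothing. I hand the job in.

```bash
python3 -c "
from workcell import order; print(order.job_done())"
```

```text
the job is handed in; nothing more can be done
None
```

The job is done and handed in after about 26 s of robot time, inside the 64 s limit.

- **Ball:** I rolled it into the pocket with the partly closed fingers and never lifted it. Depth readings from two cameras put it in the hole, with its top about 25 mm above the deck.
- **Press:** Closed fingers pushed it down about 10 mm at roughly 2 N until the stop. There the force rose to about 13 N (12.8–13.3 N), and I held it for over half a second. The underside ended about 20–21 mm below the deck, within the given range.
- **Keeper:** I swung it by the peg with about 1–3 N. The stop showed as a clear rise to 8 N, at the angle I had predicted. I then backed off and lifted clear.

The last picture shows the bar centred over the ball. The small ball, nut, forceps and jar look unmoved. I did not look again at the dish, beaker and bone at the end; the arm passed near the dish and beaker only at about 0.23–0.25 m height and stayed well away from the bone.

The only disagreement was that the wrist and top cameras differed by 2–7 mm on board positions, so I used values between them. No check failed.

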